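Take down the drying stack of turning blanks

TASK

Take the crosswise stack of wooden turning blanks apart, from the top down, and lay each blank lengthwise in the tray that matches the paint on its ends, flat on the tray floor inside the rim, same side up. Set the blanks down without dropping or tipping any, and leave the metal tin and the hammer where they are.

Things in the scene. Friction and masses are not known exactly. Their poses are not given: they have to be found in the camera images.
- blank_red: pale wooden turning blank, a bar 160 long (own x) x 40 wide (own y) x 36 high (own z), the last 20 mm at both ends painted red; about 0.16 kg; origin at the centre of its underside. It starts in the stack: two parallel blanks about 88 mm apart (centre to centre, so a gap of about 45 mm between them) on a fixed 12 mm plywood board, and two more lying crosswise on top of them, also 88 mm apart; the coloured ends of all four stick out of the stack
- blank_yellow: dark brown wooden turning blank, a bar 160 long (own x) x 40 wide (own y) x 36 high (own z), the last 20 mm at both ends painted yellow; about 0.16 kg; origin at the centre of its underside. It starts in the stack: two parallel blanks about 88 mm apart (centre to centre, so a gap of about 45 mm between them) on a fixed 12 mm plywood board, and two more lying crosswise on top of them, also 88 mm apart; the coloured ends of all four stick out of the stack
- blank_blue: pale wooden turning blank, a bar 160 long (own x) x 40 wide (own y) x 36 high (own z), the last 20 mm at both ends painted blue; about 0.16 kg; origin at the centre of its underside. It starts in the stack: two parallel blanks about 88 mm apart (centre to centre, so a gap of about 45 mm between them) on a fixed 12 mm plywood board, and two more lying crosswise on top of them, also 88 mm apart; the coloured ends of all four stick out of the stack
- blank_green: mid-brown wooden turning blank, a bar 160 long (own x) x 40 wide (own y) x 36 high (own z), the last 20 mm at both ends painted green; about 0.16 kg; origin at the centre of its underside. It starts in the stack: two parallel blanks about 88 mm apart (centre to centre, so a gap of about 45 mm between them) on a fixed 12 mm plywood board, and two more lying crosswise on top of them, also 88 mm apart; the coloured ends of all four stick out of the stack
- tray_red: fixed shallow red tray, 196 long (own x) x 76 wide (own y) outside, 184 x 64 inside, floor 5 thick, rim 12 high over the bench and 6 thick; origin at the centre of its underside, at bench height
- tray_yellow: fixed shallow yellow tray, 196 long (own x) x 76 wide (own y) outside, 184 x 64 inside, floor 5 thick, rim 12 high over the bench and 6 thick; origin at the centre of its underside, at bench height
- tray_blue: fixed shallow blue tray, 196 long (own x) x 76 wide (own y) outside, 184 x 64 inside, floor 5 thick, rim 12 high over the bench and 6 thick; origin at the centre of its underside, at bench height
- tray_green: fixed shallow green tray, 196 long (own x) x 76 wide (own y) outside, 184 x 64 inside, floor 5 thick, rim 12 high over the bench and 6 thick; origin at the centre of its underside, at bench height
- tin: loose bare-metal finish tin, 64 diameter, 75 high, standing between robot and stack; origin at the centre of its underside. Leave it alone
- hammer: loose hammer lying on the bench beyond the stack, 260 long along own x (handle to -x, steel head 90 across at the +x end), 26 high; origin under its middle. Leave it alone
Mind the look-alikes: they are no part of the job. Several things have the shape of the tray_green; the one meant has the colours described above. Leave any pink look-alike of the blank_blue alone.

How it is judged:
At the end, for the whole second after the job is handed in: each of the four blanks lies in the tray of its colour: centres within 19 mm in plan, long axes within 0.2 rad (either way round), upright within 0.06 rad, underside 2 to 9 mm above the tray's underside (floor at 5 mm), at rest (under 0.02 m/s) (horizontal distance between blank_red and tray_red below 0.019 m and angle between the x axis of blank_red and the x axis of tray_red, either way round below 0.2 rad and angle between each of blank_red, blank_yellow, blank_blue, blank_green's own z axis and vertical below 0.06 rad and z of blank_red in the frame of tray_red between 0.002 and 0.009 m and linear speed of each of blank_red, blank_yellow, blank_blue, blank_green below 0.02 m/s and horizontal distance between blank_yellow and tray_yellow below 0.019 m and angle between the x axis of blank_yellow and the x axis of tray_yellow, either way round below 0.2 rad and z of blank_yellow in the frame of tray_yellow between 0.002 and 0.009 m and horizontal distance between blank_blue and tray_blue below 0.019 m and angle between the x axis of blank_blue and the x axis of tray_blue, either way round below 0.2 rad and z of blank_blue in the frame of tray_blue between 0.002 and 0.009 m and horizontal distance between blank_green and tray_green below 0.019 m and angle between the x axis of blank_green and the x axis of tray_green, either way round below 0.2 rad and z of blank_green in the frame of tray_green between 0.002 and 0.009 m); the robot touches nothing.
It fails at once if a blank falls freely by more than about 3 cm (0.8 m/s touching nothing) ((linear speed of blank_red above 0.8 m/s and contact force between blank_red and anything else below 0.02 N) or (linear speed of blank_yellow above 0.8 m/s and contact force between blank_yellow and anything else below 0.02 N) or (linear speed of blank_blue above 0.8 m/s and contact force between blank_blue and anything else below 0.02 N) or (linear speed of blank_green above 0.8 m/s and contact force between blank_green and anything else below 0.02 N)).
It fails at once if a blank is tipped by more than 0.7 rad (angle between any of blank_red, blank_yellow, blank_blue, blank_green's own z axis and vertical above 0.7 rad).
It fails at once if the tin or the hammer is moved by more than 30 mm (distance of any of tin, hammer from where it was at the start of the episode above 0.03 m).
It also fails if it takes over 109 s, if anything falls off the work surface, if the arm or the gripper's body presses on something with over 40 N, if the wrist force passes 120 N, or if a joint passes its speed limit or range.

ROBOT

A 6-joint arm with a two-finger parallel gripper is mounted at the origin on the work surface. World frame = base frame: x ahead of the robot, y to its left, z up, the work surface at z = 0. Lengths are in m, angles in rad, forces in N, time in s.
With the tool pointing down it reaches from about 0.325 to 0.85 m from the base axis. Payload 15.5 kg.
Tool frame: the origin (TCP) lies between the finger pads; the fingertips stand 25 mm ahead of it and the grasp point (between the pads) lies 6 mm ahead of it; z points along the fingers, y is the line along which they close (so a half turn about z gives the same grasp; the last joint's range is limited). The gripper opens to 91 mm and grips with 3 to 60 N. Pads are 32 mm wide; open, the fingers measure 118 mm over their backs; the gripper's body (76 mm by 178 mm) begins 60 mm behind the grasp point.
Start: joints at [-1.28, 0.494, 1.345, -0, 1.302, -0.096], TCP at [0.235, -0.579, 0.206] pointing down, gripper open.
Joint ranges: [-2.91, 2.91], [-0.82, 2.16], [0.22, 2.67], [-1.22, 4.37], [0.12, 2.79], [-3.08, 3.08]. Speed limits (rad/s): [1.89, 1.89, 2.57, 3.01, 3.01, 3.01].

INTERFACE

Orientations are given as a unit quaternion [w, x, y, z].
In Python, from station import manip gives the robot as it stands.
- The arm moves only by the tool play_rows, never from a script. Its arguments are lists of equal length, an entry for each row: "hand": the closure, from -1 (fully open) to 1 (shut), so that 0 is half open; "offset": the shift along the tool's x, y, z normalised to -1 to 1, where 1 is 0.2 m, a list of three; "spin": the turn about the tool's z normalised to -1 to 1, where 1 is 360 degrees. In form: {"hand": [hand, ...], "offset": [[dx, dy, dz], ...], "spin": [spin, ...]}. A call has exactly 10 rows; each row shifts and turns the commanded pose from where the row before left it, along the tool's axes as they then stand; what a row does not reach is not made up. A row lasts 1/8 s, in which the tool goes at most 62.5 mm and 10.7 degrees, less where a joint would pass 70% of its speed; a pose out of reach is approached as far as the arm can. A call with a number of a shift or a turn outside -1 to 1 is refused whole. A call with a gripper value outside its range is refused whole. The fingers move at their own pace and stop on an object; "force" is the grip in N (left out, the last holds). Time passes only in rows, so rows that do not move let the fingers close, or fill a call up. It gives the time, the measured TCP pose, the force, the opening and the grip force at its end, in the units of the state.
- manip.read_state(): the state, without advancing time (a new reading comes with each control period).
- manip.get_image(name): name is "side" or "top" or "wrist"; returns the picture (400x640x3 uint8, blue, green, red); there is no depth.
- manip.get_calibration(name): a dict with "camera_matrix" (3x3 intrinsics, pixels), "position" and "orientation" of the camera in the world. Camera axes: x right, y up, looking along -z (the intrinsics and any distortion apply to the point x, -y, -z); pixel columns grow to the right and rows downward; lengths in m; the calibration is good to about 2 mm. A picture is of the moment at which its call begins: read the wrist's pose just before it. get_calibration takes no time and is no camera call; for the wrist camera it gives the pose at the moment of the call.
- manip.job_done(): hands the job in; it is judged then, once.
The state is a dict: "t": time; "joint_pos": joint angles; "dq": joint speeds; "joint_efforts": joint torques, N m; "tool_pos": TCP position; "ee_rot": TCP orientation; "ft_force": force on the tool from outside, world axes, zero at the start; "wrist_torque": the same for the moment, N m; "grip_width": finger opening in m; "finger_force": force on a finger pad.
Only numpy, scipy, OpenCV 4.12 (cv2) and the standard library are available. Lean on these libraries where they do the work, as an engineer would, in place of code of your own. Each camera call takes 0.05 s, during which the arm holds its last target. There are 200 camera calls.

## Working session

There is one attempt and no reset: what is moved stays moved. The work goes in short steps, Python scripts to look and compute and a tool call to move; the robot and the scene stay as the last step left them, time stands still between calls to the robot, and variables do not carry over. Pictures are saved under pics/ and viewed, at most 14 in all, crops included, and the job is handed in when it is done.

Besides the shell and the picture viewer there is one more tool, called after "Request:" by a JSON object that holds its "name" and its "arguments", one argument or row to a line. play_rows: Moves the arm, as the interface text tells. Scaled input: -1 to 1 covers 0.2 m each way for a shift and 360 degrees each way for a turn. Its arguments: {"type":"object","properties":{"hand":{"type":"array","items":{"type":"number"}},"offset":{"type":"array","items":{"type":"array","items":{"type":"number","minimum":-1,"maximum":1}}},"spin":{"type":"array","items":{"type":"number","minimum":-1,"maximum":1}},"force":{"type":"number"}},"required":["hand","offset","spin"]}

```bash
ls; mkdir -p pics; python3 - <<'E'
from station import manip
import cv2
for n in("top","side"):
    cv2.imwrite(f"pics/{n}0.png",manip.get_image(n))
    c=manip.get_calibration(n);print(n,c)
print(manip.read_state())
E
```

```text
pics
top {'camera_matrix': array([[486.8849366 ,   0.        , 325.59109886],
       [  0.        , 486.8849366 , 193.51294875],
       [  0.        ,   0.        ,   1.        ]]), 'position': array([0.40534609, 0.06869025, 1.58282689]), 'orientation': array([ 0.70849494,  0.03111653, -0.0310701 , -0.70434461])}
side {'camera_matrix': array([[463.42891815,   0.        , 315.40287028],
       [  0.        , 463.42891815, 201.44924084],
       [  0.        ,   0.        ,   1.        ]]), 'position': array([-0.0199906 ,  1.37255103,  0.8464625 ]), 'orientation': array([-0.18420751, -0.09494545,  0.49672479,  0.84280332])}
{'t': 0.1, 'joint_pos': array([-1.28050164e+00,  4.94149999e-01,  1.34604354e+00, -8.19122617e-06,
        1.30247058e+00, -9.54769459e-02]), 'dq': array([-0.00123025, -0.00169368, -0.00177825, -0.00309114,  0.00149294,
       -0.00157723]), 'joint_efforts': array([ 1.85063385e-03, -8.80246496e+01, -3.82543409e+01,  7.10397726e-02,
        4.82727599e-02, -5.59920204e-05]), 'tool_pos': array([ 0.23509064, -0.57874622,  0.20558856]), 'ee_rot': array([-5.32810724e-04,  9.81454785e-01,  1.91693030e-01, -5.60325500e-05]), 'ft_force': array([ 0.19679223, -0.27015553, -0.26589845]), 'wrist_torque': array([ 0.06691468, -0.02856092, -0.00983315]), 'finger_force': 0.0, 'grip_width': 0.09127106764812881}
```

View pics/top0.png

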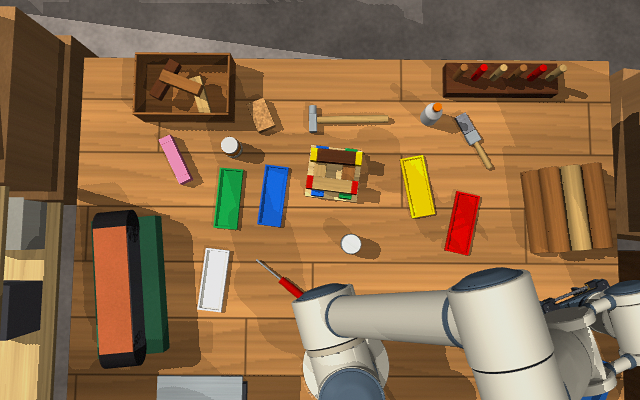

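View pics/side0.png

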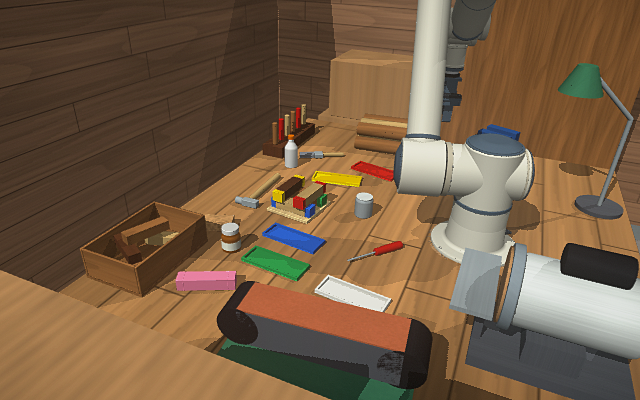

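The top view shows the stack at about (334,173), with the red and yellow blanks on top. The trays are green (229,198), blue (273,195), yellow (418,187) and red (463,223).

Look-alikes for tray_green are the white tray at (213,280) and the blue, yellow and red trays. Only (229,198) is green, so that is the one meant. The pink bar at (175,158) is left alone. The side view agrees with this. I'll confirm in an enlarged crop and measure.

```bash
cat > h.py <<'E'
from station import manip
import numpy as np, cv2
from scipy.spatial.transform import Rotation as R
def rot(q): return R.from_quat([q[1],q[2],q[3],q[0]])
def pix2w(c,uv,z):
    K=c["camera_matrix"]; uv=np.atleast_2d(uv).astype(float)
    d=np.c_[(uv[:,0]-K[0,2])/K[0,0],-(uv[:,1]-K[1,2])/K[1,1],-np.ones(len(uv))]
    d=rot(c["orientation"]).apply(d); p=np.array(c["position"])
    return p+d*((z-p[2])/d[:,2])[:,None]
def w2pix(c,P):
    q=rot(c["orientation"]).inv().apply(np.atleast_2d(P)-c["position"]); K=c["camera_matrix"]
    return np.c_[K[0,0]*q[:,0]/-q[:,2]+K[0,2],-K[1,1]*q[:,1]/-q[:,2]+K[1,2]]
E
python3 - <<'E'
from h import *
im=cv2.imread("pics/top0.png"); c=manip.get_calibration("top")
cv2.imwrite("pics/crop0.png",cv2.resize(im[130:262,200:490],None,fx=2.7,fy=2.7,interpolation=cv2.INTER_CUBIC))
cv2.imwrite("pics/stack0.png",cv2.resize(im[135:211,295:375],None,fx=7.5,fy=7.5,interpolation=cv2.INTER_CUBIC))
hsv=cv2.cvtColor(im,cv2.COLOR_BGR2HSV)
for n,lo,hi,cx,cy in(("red",0,6,463,223),("yellow",25,33,418,187),("blue",105,118,273,195),("green",55,75,229,198)):
    m=cv2.inRange(hsv,(lo,120,60),(hi,255,255)); k=np.zeros_like(m);k[cy-48:cy+48,cx-28:cx+28]=255;m&=k
    pts=cv2.findNonZero(m)[:,0]
    P=pix2w(c,pts,.010)
    r=cv2.minAreaRect((P[:,:2]*1000).astype(np.float32)); print(n,r)
E
```

```text
red ((452.77783203125, -370.20574951171875), (78.50709533691406, 196.54783630371094), 77.5421142578125)
yellow ((570.687255859375, -227.2432861328125), (196.98361206054688, 77.56636810302734), 10.79898452758789)
blue ((537.76171875, 241.1932373046875), (76.99722290039062, 195.69546508789062), 82.89507293701172)
green ((527.8240966796875, 385.3478698730469), (77.53840637207031, 195.58731079101562), 85.2221908569336)
```

View pics/crop0.png

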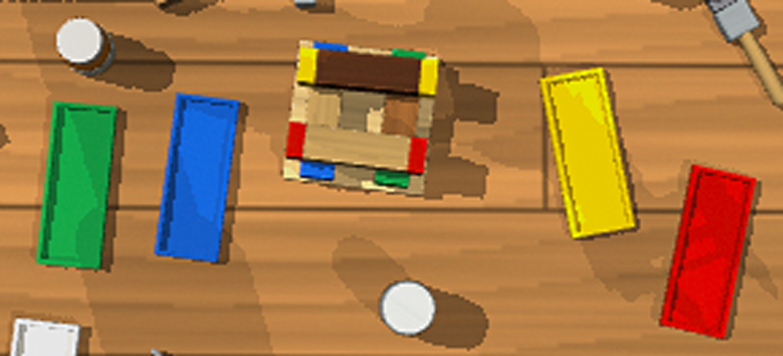

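View pics/stack0.png

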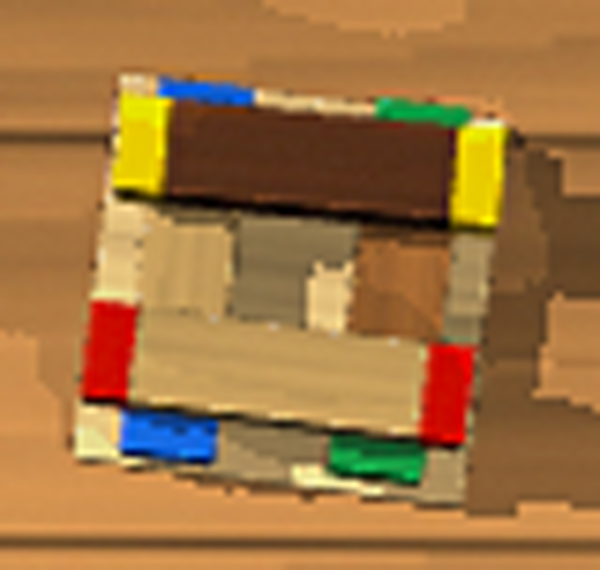

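The crop confirms it: the green tray is solid bright green with a rim, unlike the white tray at (213,280) in the top view. Yellow (far) and red (near) lie on top. Blue ends show at the left and green ends at the right, underneath. Next I compute blank poses from the corners I read off.

```bash
cat >> h.py <<'E'
def pose4(c,uv,z):
    "corners: left-far, right-far, right-near, left-near (long side left-right)"
    P=pix2w(c,uv,z)[:,:2]; d=P[1]+P[2]-P[0]-P[3]; w=P[0]+P[1]-P[2]-P[3]
    return P.mean(0),np.degrees(np.arctan2(d[1],d[0])),np.degrees(np.arctan2(w[1],w[0])),np.hypot(*d)/2,np.hypot(*w)/2
def plan(x,y,z,ydeg):
    "shift in present tool axes (unit 0.2 m), spin in deg/360; ydeg = tool y direction"
    s=manip.read_state(); r=rot(s["ee_rot"]); d=r.inv().apply(np.array([x,y,z])-s["tool_pos"])/.2
    ty=r.apply([0,1,0]); a=np.degrees(np.arctan2(ty[1],ty[0])); e=(ydeg-a+90)%180-90
    e2=e-180*np.sign(e)
    print("t",round(s["t"],2),"pos",s["tool_pos"].round(4),"yaw",round(a,2),"q",s["joint_pos"].round(2),"grip",round(s["grip_width"],4))
    print("shift/0.2",d.round(4),"spin/360",round(-e/360,4),"(alt",round(-e2/360,3),") q6->",round(s["joint_pos"][5]-np.radians(e),2))
    f=R.from_rotvec([0,0,-np.radians(e)]); print("shift after the spin",f.inv().apply(d).round(4))
E
python3 - <<'E'
from h import *
c=manip.get_calibration("top"); o=np.array([295,135])-.5+.5/7.5
for n,q,z in(("yellow",[(118,93),(507,127),(490,227),(113,192)],.084),("red",[(90,300),(475,345),(463,445),(82,400)],.084)):
    print(n,pose4(c,np.array(q)/7.5+o,z))
plan(.58,.04,.2,0)
E
```

```text
yellow (array([0.65534529, 0.0390652 ]), np.float64(-94.86497310642432), np.float64(-6.006730159379305), np.float64(0.15953313981357775), np.float64(0.04198220750665529))
red (array([0.5665189 , 0.05088892]), np.float64(-96.40166482666989), np.float64(-5.403318558048201), np.float64(0.1591608254521779), np.float64(0.041713466201172625))
t 0.1 pos [ 0.2351 -0.5787  0.2056] yaw -67.9 q [-1.28  0.49  1.35 -0.    1.3  -0.1 ] grip 0.0913
shift/0.2 [ 2.7619 -2.2174  0.0306] spin/360 -0.1886 (alt 0.311 ) q6-> -1.28
shift after the spin [3.0937 1.7246 0.0306]
```

Request:
{"name": "play_rows", "arguments": {
  "hand": [-0.43,-0.43,-0.43,-0.43,-0.43,-0.43,-0.43,-0.43,-0.43,-0.43],
  "offset": [
    [0.2,-0.16,0],
    [0.2,-0.16,0],
    [0.2,-0.16,0],
    [0.2,-0.16,0],
    [0.2,-0.16,0],
    [0.2,-0.16,0],
    [0.2,-0.16,0],
    [0.2,-0.16,0],
    [0.2,-0.16,0],
    [0.2,-0.16,0]
  ],
  "spin": [0,0,0,0,0,0,0,0,0,0],
  "force": 25
}}

```text
t: 1.35
tool_pos: [0.4859, -0.1305, 0.206]
ee_rot: [-0.0, 0.981, 0.192, -0.0]
ft_force: [0.6, -0.2, -0.4]
grip_width: 0.065
finger_force: 0.0
```

```bash
python3 -c "
from h import *
plan(.5665,.051,.2,-6)"
```

```text
t 1.35 pos [ 0.4859 -0.1305  0.206 ] yaw -67.9 q [-0.38  0.32  1.64 -0.    1.18  0.8 ] grip 0.065
shift/0.2 [ 0.7148 -0.689   0.0301] spin/360 -0.1719 (alt 0.328 ) q6-> -0.28
shift after the spin [0.9445 0.3059 0.0301]
```

Request:
{"name": "play_rows", "arguments": {
  "hand": [-0.43,-0.43,-0.43,-0.43,-0.43,-0.43,-0.43,-0.43,-0.43,-0.43],
  "offset": [
    [0,0,0],
    [0,0,0],
    [0,0,0],
    [0,0,0],
    [0,0,0],
    [0,0,0],
    [0.236,0.0765,0.05],
    [0.236,0.0765,0.05],
    [0.236,0.0765,0.05],
    [0.236,0.0765,0.05]
  ],
  "spin": [-0.0287,-0.0287,-0.0287,-0.0287,-0.0286,-0.0285,0,0,0,0]
}}

```text
t: 2.6
tool_pos: [0.5664, 0.0508, 0.1656]
ee_rot: [-0.0, 0.743, 0.669, -0.0]
ft_force: [0.3, -0.9, 1.0]
grip_width: 0.0652
finger_force: 0.0
```

```bash
python3 -c "
from h import *
plan(.5665,.051,.085,-6)
cv2.imwrite('pics/wr1.png',manip.get_image('wrist'))
c=manip.get_calibration('wrist');print(c)"
```

```text
t 2.6 pos [0.5664 0.0508 0.1656] yaw -6.02 q [-0.02  0.46  1.54 -0.    1.15  0.09] grip 0.0652
shift/0.2 [0.0009 0.0005 0.4031] spin/360 -0.0 (alt 0.5 ) q6-> 0.09
shift after the spin [0.0009 0.0005 0.4031]
{'camera_matrix': array([[309.84885902,   0.        , 320.89158341],
       [  0.        , 309.84885902, 199.38014307],
       [  0.        ,   0.        ,   1.        ]]), 'position': array([0.57645086, 0.13636559, 0.34210115]), 'orientation': array([ 0.98801929, -0.14526876,  0.00762668, -0.0515433 ])}
```

View pics/wr1.png

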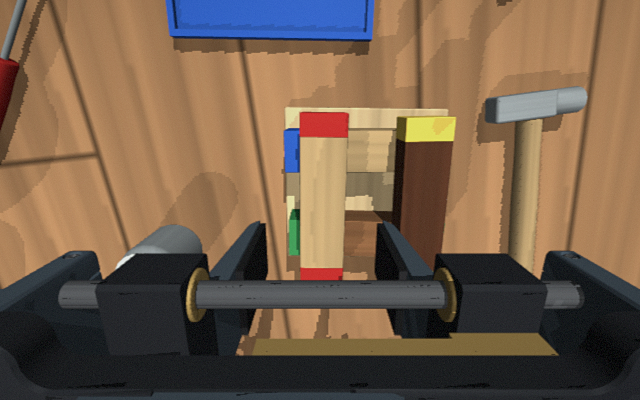

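The wrist view shows the red blank centred between the fingers (columns 302–347), so I descend and grip.

Request:
{"name": "play_rows", "arguments": {
  "hand": [-0.43,-0.43,-0.43,-0.43,1,1,1,1,1,1],
  "offset": [
    [0,0,0.15],
    [0,0,0.15],
    [0,0,0.1],
    [0,0,0],
    [0,0,0],
    [0,0,0],
    [0,0,0],
    [0,0,0],
    [0,0,0],
    [0,0,0]
  ],
  "spin": [0,0,0,0,0,0,0,0,0,0],
  "force": 25
}}

```text
t: 3.9
tool_pos: [0.566, 0.0493, 0.0861]
ee_rot: [-0.0, 0.743, 0.669, 0.0]
ft_force: [0.0, -0.0, 0.2]
grip_width: 0.008
finger_force: 0.0
```

```bash
python3 -c "
from h import *
c=manip.get_calibration('wrist');c['position']=np.array([0.57645086, 0.13636559, 0.34210115])
print(pix2w(c,[[324,112],[324,281]],.084))
plan(.453,-.370,.165,-12.5)"
```

```text
[[ 0.57851302  0.1312395   0.084     ]
 [ 0.56271884 -0.02178929  0.084     ]]
t 3.9 pos [0.566  0.0493 0.0861] yaw -6.01 q [-0.02  0.56  1.62  0.    0.96  0.09] grip 0.008
shift/0.2 [-2.1442 -0.3423 -0.3944] spin/360 0.018 (alt -0.482 ) q6-> 0.2
shift after the spin [-2.1692 -0.0978 -0.3944]
```

The opening of 8 mm means the fingers missed. I'll look before moving.

```bash
python3 -c "
from h import *
a=manip.get_image('wrist');b=manip.get_image('side')
b=cv2.resize(b[150:250,230:390],None,fx=4,fy=4)
cv2.imwrite('pics/m1.png',cv2.resize(np.vstack([a[:,:],b[:]]),(480,600)))
print(manip.read_state())"
```

```text
{'t': 4.0, 'joint_pos': array([-1.82086887e-02,  5.58900959e-01,  1.61860836e+00,  4.18129111e-05,
        9.64147924e-01,  8.66547610e-02]), 'dq': array([ 0.00030702,  0.00027906, -0.00135685,  0.00047325, -0.00130513,
        0.00065942]), 'joint_efforts': array([-8.33395170e-04, -8.36048055e+01, -2.80046600e+01,  6.58557611e-02,
        3.17164441e-02,  6.51102036e-04]), 'tool_pos': array([0.56599624, 0.04931508, 0.08609655]), 'ee_rot': array([-3.45930307e-05,  7.43200873e-01,  6.69068353e-01, -1.18799070e-05]), 'ft_force': array([ 0.21690592, -0.37736754,  0.47191291]), 'wrist_torque': array([ 0.00081222, -0.12669735, -0.06378531]), 'finger_force': 0.0, 'grip_width': 0.0012330125648981167}
```

View pics/m1.png

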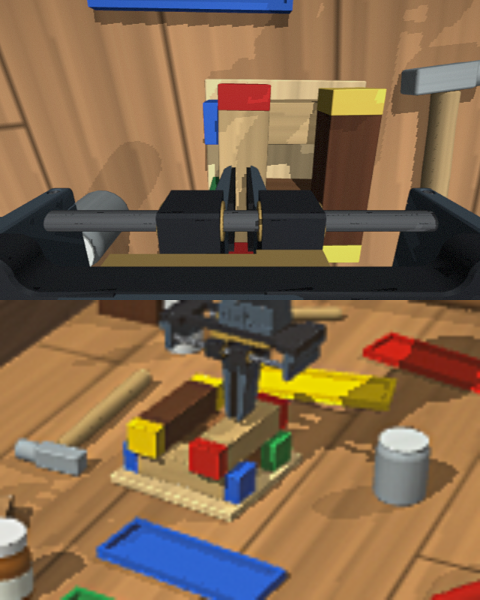

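```bash
python3 - <<'E'
from h import *
c=manip.get_calibration("side"); t=np.array([.566,.0493,0])
def show(P):
    u=w2pix(c,P); return np.c_[(u[:,0]-230)*3,(u[:,1]-150)*3+300].round(0).tolist()
print("tips z .061 .084 .1",show([t+[0,0,z] for z in(.061,.084,.1)]))
r=np.radians(-96);d=np.array([np.cos(r),np.sin(r),0]);w=np.array([-d[1],d[0],0])
for n,o in(("red",(.5665,.051,.084)),("yel",(.6555,.039,.084))):
    print(n,show([np.array(o)+s*d*.08+k*w*.02 for s,k in((-1,-1),(-1,1),(1,1),(1,-1))]))
E
```

```text
tips z .061 .084 .1 [[241.0, 436.0], [241.0, 419.0], [242.0, 406.0]]
red [[220.0, 452.0], [190.0, 442.0], [259.0, 389.0], [288.0, 397.0]]
yel [[154.0, 430.0], [126.0, 422.0], [198.0, 371.0], [226.0, 379.0]]
```

```bash
python3 - <<'E'
from h import *
b=manip.get_image('side'); c=manip.get_calibration("side")
cv2.imwrite('pics/s2.png',cv2.resize(b[155:215,270:345],None,fx=8,fy=8,interpolation=cv2.INTER_NEAREST))
t=np.array([.566,.0493,0])
u=w2pix(c,[t+[0,0,z] for z in(.061,.084,.086,.1,.12)]);print(((u-[270,155])*8).round())
E
```

```text
[[323. 322.]
 [324. 276.]
 [324. 272.]
 [324. 244.]
 [325. 203.]]
```

View pics/s2.png

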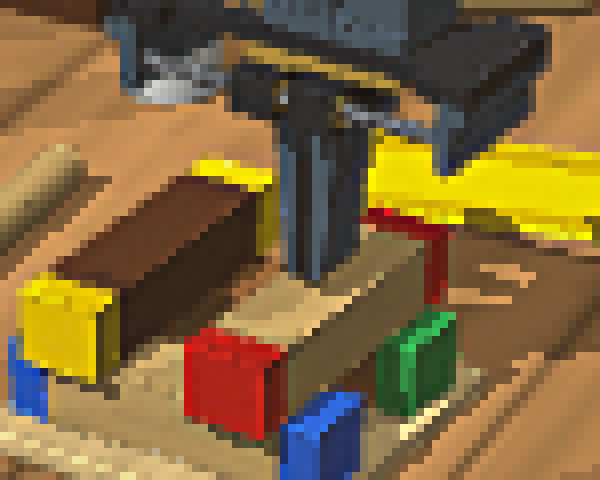

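```bash
python3 - <<'E'
from h import *
c=manip.get_calibration("side"); 
for z in(.076,.084,.092):
    P=[(.566+a,.0493+b,z) for a,b in((.0135,.016),(0,.016),(-.0135,.016),(-.0135,-.016))]
    print(z,((w2pix(c,P)-[270,155])*8).round().tolist())
print(((w2pix(c,[(.5545,.1325,.084),(.5865,.129,.084)])-[270,155])*8).round().tolist())
E
```

```text
0.076 [[280.0, 301.0], [308.0, 308.0], [336.0, 314.0], [366.0, 283.0]]
0.084 [[281.0, 285.0], [308.0, 291.0], [337.0, 298.0], [366.0, 267.0]]
0.092 [[281.0, 269.0], [309.0, 275.0], [337.0, 282.0], [367.0, 251.0]]
[[267.0, 364.0], [202.0, 344.0]]
```

The closed fingertips sit on or just above the blank's top (about z 0.085) while the TCP reads 0.086. In practice the tips are level with the reported TCP z, so all heights must go 25 mm lower. I raise, reopen, and go down further.

Request:
{"name": "play_rows", "arguments": {
  "hand": [-0.43,-0.43,-0.43,-0.43,-0.43,-0.43,-0.43,-0.43,-0.43,-0.43],
  "offset": [
    [0,0,-0.1],
    [0,0,-0.05],
    [0,0,0],
    [0,0,0],
    [0,0,0],
    [0,0,0],
    [0,0,0],
    [0,0,0],
    [0,0,0.07],
    [0,0,0.08]
  ],
  "spin": [0,0,0,0,0,0,0,0,0,0]
}}

```text
t: 5.3
tool_pos: [0.5659, 0.0493, 0.085]
ee_rot: [-0.0, 0.743, 0.669, 0.0]
ft_force: [-0.4, -0.4, 0.0]
grip_width: 0.0655
finger_force: 0.0
```

Request:
{"name": "play_rows", "arguments": {
  "hand": [-0.43,-0.43,-0.43,1,1,1,1,1,1,1],
  "offset": [
    [0,0,0.06],
    [0,0,0.06],
    [0,0,0],
    [0,0,0],
    [0,0,0],
    [0,0,0],
    [0,0,0],
    [0,0,0],
    [0,0,0],
    [0,0,0]
  ],
  "spin": [0,0,0,0,0,0,0,0,0,0],
  "force": 25
}}

```text
t: 6.55
tool_pos: [0.5663, 0.0493, 0.0625]
ee_rot: [0.0, 0.743, 0.669, 0.0]
ft_force: [0.4, 0.4, 6.5]
grip_width: 0.0397
finger_force: 25.0
```

Request:
{"name": "play_rows", "arguments": {
  "hand": [1,1,1,1,1,1,1,1,1,1],
  "offset": [
    [0,0,-0.03],
    [0,0,-0.07],
    [0,0,-0.15],
    [0,0,-0.15],
    [0,0,-0.1],
    [0,0,0],
    [0,0,0],
    [0,0,0],
    [0,0,0],
    [0,0,0]
  ],
  "spin": [0,0,0,0,0,0,0,0,0,0]
}}

```text
t: 7.8
tool_pos: [0.5659, 0.0493, 0.1618]
ee_rot: [-0.0, 0.743, 0.669, -0.0]
ft_force: [-0.0, 0.8, -1.3]
grip_width: 0.0401
finger_force: 25.0
```

```bash
python3 - <<'E'
from h import *
plan(.453,-.370,.165,-12.5)
a=manip.get_image('wrist');b=manip.get_image('side')
b=cv2.resize(b[130:230,230:390],None,fx=4,fy=4)
cv2.imwrite('pics/m2.png',cv2.resize(np.vstack([a,b]),(480,600)))
E
```

```text
t 7.8 pos [0.5659 0.0493 0.1618] yaw -6.01 q [-0.02  0.46  1.54  0.    1.14  0.09] grip 0.0401
shift/0.2 [-2.144  -0.3418 -0.0158] spin/360 0.018 (alt -0.482 ) q6-> 0.2
shift after the spin [-2.1689 -0.0973 -0.0158]
```

View pics/m2.png

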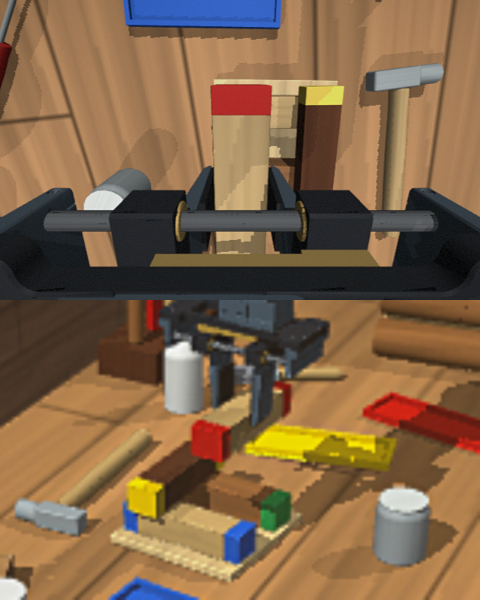

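Red is held level. I carry it to the red tray.

Request:
{"name": "play_rows", "arguments": {
  "hand": [1,1,1,1,1,1,1,1,1,1],
  "offset": [
    [-0.14,-0.022,0],
    [-0.25,-0.04,0],
    [-0.26,-0.042,0],
    [-0.26,-0.042,0],
    [-0.26,-0.042,0],
    [-0.26,-0.042,0],
    [-0.26,-0.042,0],
    [-0.25,-0.04,0],
    [-0.204,-0.03,0],
    [0,0,0]
  ],
  "spin": [0,0,0,0,0,0,0,0,0,0.018]
}}

```text
t: 9.15
tool_pos: [0.4523, -0.3729, 0.162]
ee_rot: [0.0, 0.781, 0.624, -0.0]
ft_force: [0.1, 0.8, -1.7]
grip_width: 0.0397
finger_force: 25.0
```

Request:
{"name": "play_rows", "arguments": {
  "hand": [1,1,1,1,1,1,1,1,1,1],
  "offset": [
    [0,0,0.1],
    [0,0,0.15],
    [0,0,0.15],
    [0,0,0.1],
    [0,0,0.05],
    [0,0,0.05],
    [0,0,0],
    [0,0,0],
    [0,0,0],
    [0,0,0]
  ],
  "spin": [0,0,0,0,0,0,0,0,0,0]
}}

```text
t: 10.4
tool_pos: [0.4532, -0.3701, 0.0425]
ee_rot: [0.0, 0.78, 0.626, 0.0]
ft_force: [0.1, 0.4, -0.5]
grip_width: 0.0397
finger_force: 25.0
```

```bash
python3 - <<'E'
from h import *
plan(.453,-.370,.0195,-12.5); print(manip.read_state()["ft_force"])
a=manip.get_image('wrist');b=manip.get_image('side')
b=cv2.resize(b[130:230,310:470],None,fx=4,fy=4)
cv2.imwrite('pics/m3.png',cv2.resize(np.vstack([a,b]),(480,600)))
E
```

```text
t 10.4 pos [ 0.4532 -0.3701  0.0425] yaw -12.49 q [-0.79  0.64  1.61 -0.    0.89 -0.57] grip 0.0397
shift/0.2 [ 0.0004 -0.0012  0.1148] spin/360 0.0 (alt -0.5 ) q6-> -0.57
shift after the spin [ 0.0004 -0.0012  0.1148]
[ 0.07283472  0.44014846 -0.5148311 ]
```

View pics/m3.png

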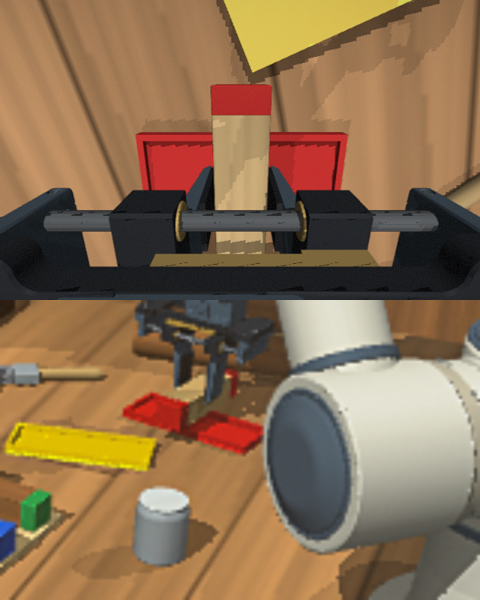

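The tray's long axis runs along the other direction (my misreading of minAreaRect), so the blank is at 90° to the tray. I turn it a quarter turn with its underside clear of the rim.

Request:
{"name": "play_rows", "arguments": {
  "hand": [1,1,1,1,1,1,1,1,1,1],
  "offset": [
    [0,0,0],
    [0,0,0],
    [0,0,0],
    [0,0,0],
    [0,0,0],
    [0,0,0],
    [0,0,0],
    [0,0,0],
    [0,0,0],
    [0,0,0]
  ],
  "spin": [0.02,0.025,0.026,0.026,0.026,0.026,0.026,0.026,0.026,0.023]
}}

```text
t: 11.75
tool_pos: [0.4531, -0.37, 0.0422]
ee_rot: [0.0, 0.994, -0.111, 0.0]
ft_force: [0.0, 0.5, -1.7]
grip_width: 0.0399
finger_force: 25.0
```

Request:
{"name": "play_rows", "arguments": {
  "hand": [1,1,1,1,1,1,1,1,1,1],
  "offset": [
    [0,0,0.04],
    [0,0,0.03],
    [0,0,0.02],
    [0,0,0.01],
    [0,0,0],
    [0,0,0],
    [0,0,0],
    [0,0,0],
    [0,0,0],
    [0,0,0]
  ],
  "spin": [0,0,0,0,0,0,0,0,0,0]
}}

```text
t: 13.0
tool_pos: [0.4531, -0.37, 0.0222]
ee_rot: [0.0, 0.994, -0.109, 0.0]
ft_force: [0.0, -0.5, -1.3]
grip_width: 0.0398
finger_force: 25.0
```

```bash
python3 - <<'E'
from h import *
plan(.453,-.370,.0195,77.5); print(manip.read_state()["ft_force"])
a=manip.get_image('wrist');b=manip.get_image('side')
b=cv2.resize(b[130:230,310:470],None,fx=4,fy=4)
cv2.imwrite('pics/m4.png',cv2.resize(np.vstack([a,b]),(480,600)))
E
```

```text
t 13.0 pos [ 0.4531 -0.37    0.0222] yaw -102.49 q [-0.79  0.67  1.62  0.    0.85  1.  ] grip 0.0398
shift/0.2 [-0.0004  0.0001  0.0133] spin/360 0.0 (alt -0.5 ) q6-> 1.0
shift after the spin [-0.0004  0.0001  0.0133]
[ 0.01075215 -0.46685258 -1.25027642]
```

View pics/m4.png

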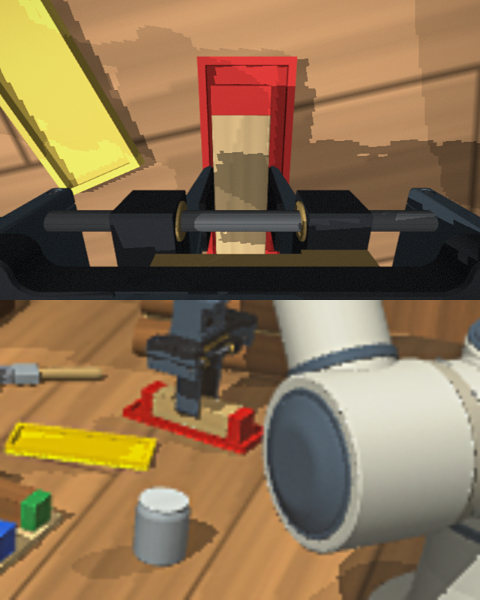

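Red is over its tray and aligned, with the gap about 4 mm wider on the right. I nudge it right and lower gently to contact.

Request:
{"name": "play_rows", "arguments": {
  "hand": [1,1,1,1,1,1,1,1,1,1],
  "offset": [
    [0,0.015,0],
    [0,0,0.005],
    [0,0,0.003],
    [0,0,0.003],
    [0,0,0.003],
    [0,0,0],
    [0,0,0],
    [0,0,0],
    [0,0,0],
    [0,0,0]
  ],
  "spin": [0,0,0,0,0,0,0,0,0,0]
}}

```text
t: 14.35
tool_pos: [0.4524, -0.3729, 0.0196]
ee_rot: [0.0, 0.994, -0.109, 0.0]
ft_force: [-1.0, 2.3, 5.6]
grip_width: 0.0398
finger_force: 25.0
```

Contact at TCP z 0.0196, as predicted. Release and rise.

Request:
{"name": "play_rows", "arguments": {
  "hand": [-0.43,-0.43,-0.43,-0.43,-0.43,-0.43,-0.43,-0.43,-0.43,-0.43],
  "offset": [
    [0,0,0],
    [0,0,0],
    [0,0,0],
    [0,0,0],
    [0,0,-0.05],
    [0,0,-0.12],
    [0,0,-0.15],
    [0,0,-0.15],
    [0,0,-0.15],
    [0,0,-0.1]
  ],
  "spin": [0,0,0,0,0,0,0,0,-0.025,-0.028]
}}

```text
t: 15.6
tool_pos: [0.4527, -0.3732, 0.1655]
ee_rot: [0.001, 0.998, 0.06, 0.001]
ft_force: [-0.3, -0.4, -0.4]
grip_width: 0.0651
finger_force: 0.0
```

```bash
python3 - <<'E'
from h import *
plan(.6555,.039,.15,-6)
E
```

```text
t 15.6 pos [ 0.4527 -0.3732  0.1655] yaw -83.1 q [-0.79  0.48  1.49  0.    1.16  0.66] grip 0.0651
shift/0.2 [ 1.2541 -1.9243  0.0763] spin/360 -0.2142 (alt 0.286 ) q6-> -0.69
shift after the spin [2.1557 0.7928 0.0763]
```

Request:
{"name": "play_rows", "arguments": {
  "hand": [-0.43,-0.43,-0.43,-0.43,-0.43,-0.43,-0.43,-0.43,-0.43,-0.43],
  "offset": [
    [0,0,0],
    [0,0,0],
    [0,0,0],
    [0,0,0],
    [0,0,0],
    [0,0,0],
    [0,0,0],
    [0,0,0],
    [0.22,0.08,0],
    [0.22,0.08,0]
  ],
  "spin": [-0.0268,-0.0268,-0.0268,-0.0268,-0.0268,-0.0268,-0.0268,-0.0266,0,0]
}}

```text
t: 16.85
tool_pos: [0.4942, -0.2883, 0.164]
ee_rot: [0.0, 0.745, 0.667, 0.0]
ft_force: [0.0, 0.6, -0.4]
grip_width: 0.0654
finger_force: 0.0
```

Request:
{"name": "play_rows", "arguments": {
  "hand": [-0.43,-0.43,-0.43,-0.43,-0.43,-0.43,-0.43,-0.43,-0.43,-0.43],
  "offset": [
    [0.22,0.08,0],
    [0.22,0.08,0],
    [0.22,0.08,0],
    [0.22,0.08,0],
    [0.22,0.08,0],
    [0.22,0.08,0],
    [0.22,0.08,0],
    [0.17,0.07,0],
    [0,0,0],
    [0,0,0]
  ],
  "spin": [0,0,0,0,0,0,0,0,0,0]
}}

```text
t: 18.1
tool_pos: [0.6563, 0.0367, 0.1636]
ee_rot: [0.0, 0.745, 0.667, -0.0]
ft_force: [-0.1, -1.0, 0.7]
grip_width: 0.0653
finger_force: 0.0
```

```bash
python3 - <<'E'
from h import *
plan(.6555,.039,.0625,-6)
c=manip.get_calibration("wrist")
a=manip.get_image('wrist');b=manip.get_image('top')
cv2.imwrite('pics/top5.png',b)
# where blank yellow's centre would be seen, and edges found by colour
hsv=cv2.cvtColor(a,cv2.COLOR_BGR2HSV); m=cv2.inRange(hsv,(22,100,100),(33,255,255)); m[:60]=0;m[230:]=0
n,l,s,ce=cv2.connectedComponentsWithStats(m)
for i in range(1,n):
    if s[i][4]>150: print("wrist yellow",s[i],pix2w(c,ce[i],.084))
hsv=cv2.cvtColor(b,cv2.COLOR_BGR2HSV)
m=cv2.inRange(hsv,(0,150,100),(6,255,255)); m[:,:430]=0;m[:180]=0;m[265:]=0;m[:,500:]=0
cv2.imwrite('pics/redtray.png',cv2.resize(b[180:265,425:500],None,fx=6,fy=6,interpolation=cv2.INTER_CUBIC))
E
```

```text
t 18.1 pos [0.6563 0.0367 0.1636] yaw -6.29 q [-0.03  0.58  1.31 -0.    1.25  0.08] grip 0.0653
shift/0.2 [ 0.0109 -0.0052  0.5057] spin/360 -0.0008 (alt 0.499 ) q6-> 0.07
shift after the spin [ 0.011  -0.0052  0.5057]
wrist yellow [ 294  110   51   27 1276] [[0.66259966 0.10483319 0.084     ]]
```

View pics/redtray.png

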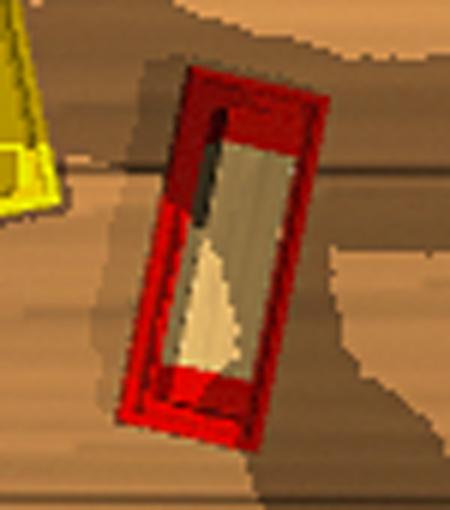

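Red lies flat inside its tray. Next, the yellow blank.

Request:
{"name": "play_rows", "arguments": {
  "hand": [-0.43,-0.43,-0.43,-0.43,-0.43,1,1,1,1,1],
  "offset": [
    [0.011,-0.005,0.15],
    [0,0,0.15],
    [0,0,0.12],
    [0,0,0.085],
    [0,0,0],
    [0,0,0],
    [0,0,0],
    [0,0,0],
    [0,0,0],
    [0,0,0]
  ],
  "spin": [0,0,0,0,0,0,0,0,0,0],
  "force": 25
}}

```text
t: 19.45
tool_pos: [0.6563, 0.0395, 0.063]
ee_rot: [0.0, 0.745, 0.667, 0.0]
ft_force: [-1.8, -0.5, 6.5]
grip_width: 0.0403
finger_force: 24.8
```

Request:
{"name": "play_rows", "arguments": {
  "hand": [1,1,1,1,1,1,1,1,1,1],
  "offset": [
    [0,0,-0.03],
    [0,0,-0.07],
    [0,0,-0.15],
    [0,0,-0.15],
    [0,0,-0.1],
    [0,0,0],
    [0,0,0],
    [0,0,0],
    [0,0,0],
    [0,0,0]
  ],
  "spin": [0,0,0,0,0,0.02,0.026,0.026,0.026,0.026]
}}

```text
t: 20.7
tool_pos: [0.656, 0.0395, 0.1633]
ee_rot: [0.0, 0.943, 0.332, 0.0]
ft_force: [-0.5, 0.5, -1.0]
grip_width: 0.0399
finger_force: 24.8
```

```bash
python3 - <<'E'
from h import *
plan(.5707,-.2272,.16,-79.2)
E
```

```text
t 20.7 pos [0.656  0.0395 0.1633] yaw -51.25 q [-0.03  0.58  1.31  0.    1.25  0.86] grip 0.0399
shift/0.2 [-1.1671  0.773   0.0162] spin/360 0.0776 (alt -0.422 ) q6-> 1.35
shift after the spin [-0.6686  1.2299  0.0162]
```

Request:
{"name": "play_rows", "arguments": {
  "hand": [1,1,1,1,1,1,1,1,1,1],
  "offset": [
    [0,0,0],
    [0,0,0],
    [0,0,0],
    [-0.06,0.11,0],
    [-0.1,0.19,0],
    [-0.11,0.2,0],
    [-0.12,0.22,0],
    [-0.11,0.2,0],
    [-0.1,0.19,0],
    [-0.07,0.12,0]
  ],
  "spin": [0.026,0.026,0.0256,0,0,0,0,0,0,0]
}}

```text
t: 21.95
tool_pos: [0.5706, -0.2305, 0.163]
ee_rot: [0.0, 0.995, 0.097, 0.0]
ft_force: [0.1, 0.6, -1.6]
grip_width: 0.0398
finger_force: 24.8
```

Request:
{"name": "play_rows", "arguments": {
  "hand": [1,1,1,1,1,1,1,1,1,1],
  "offset": [
    [0,0,0.1],
    [0,0,0.15],
    [0,0,0.15],
    [0,0,0.14],
    [0,0,0.1],
    [0,0,0.04],
    [0,0,0],
    [0,0,0],
    [0,0,0],
    [0,0,0]
  ],
  "spin": [0,0,0,0,0,0,0,0,0,0]
}}

```text
t: 23.2
tool_pos: [0.5721, -0.2279, 0.0268]
ee_rot: [0.0, 0.995, 0.097, 0.0]
ft_force: [0.3, 0.3, -1.9]
grip_width: 0.0398
finger_force: 24.8
```

```bash
python3 - <<'E'
from h import *
plan(.5707,-.2272,.0195,-79.2); print(manip.read_state()["ft_force"])
a=manip.get_image('wrist'); cv2.imwrite('pics/m6.png',a)
E
```

```text
t 23.2 pos [ 0.5721 -0.2279  0.0268] yaw -78.86 q [-0.48  0.69  1.54 -0.    0.91  0.9 ] grip 0.0398
shift/0.2 [-0.0062 -0.0047  0.0363] spin/360 0.0009 (alt -0.499 ) q6-> 0.91
shift after the spin [-0.0062 -0.0046  0.0363]
[ 0.25190698  0.30574312 -1.87593477]
```

View pics/m6.png

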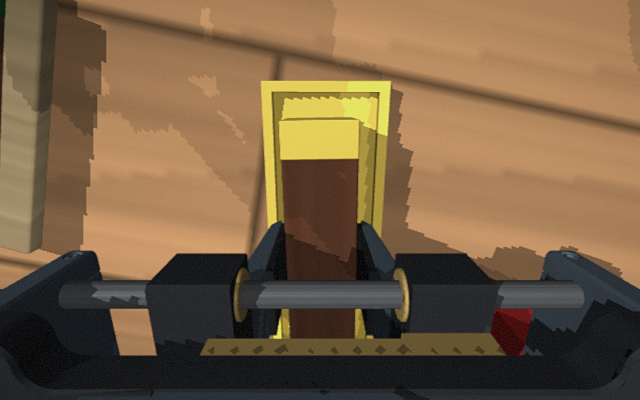

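Yellow is over its tray (blank columns 280–358, tray 263–390). I shift right about 4 mm and lower.

Request:
{"name": "play_rows", "arguments": {
  "hand": [1,1,1,1,1,1,1,1,1,1],
  "offset": [
    [-0.006,0.015,0],
    [0,0,0.015],
    [0,0,0.008],
    [0,0,0.005],
    [0,0,0.004],
    [0,0,0.004],
    [0,0,0],
    [0,0,0],
    [0,0,0],
    [0,0,0]
  ],
  "spin": [0,0,0,0,0,0,0,0,0,0]
}}

```text
t: 24.5
tool_pos: [0.5713, -0.2309, 0.02]
ee_rot: [0.0, 0.995, 0.097, 0.0]
ft_force: [-4.7, 2.4, 14.0]
grip_width: 0.0399
finger_force: 24.9
```

Request:
{"name": "play_rows", "arguments": {
  "hand": [-0.43,-0.43,-0.43,-0.43,-0.43,-0.43,-0.43,-0.43,-0.43,-0.43],
  "offset": [
    [0,0,0],
    [0,0,0],
    [0,0,0],
    [0,0,0],
    [0,0,-0.05],
    [0,0,-0.12],
    [0,0,-0.15],
    [0,0,-0.15],
    [0,0,-0.15],
    [0,0,-0.1]
  ],
  "spin": [0,0,0,0,0,0,0,0.016,0.016,0.016]
}}

```text
t: 25.75
tool_pos: [0.5716, -0.2311, 0.1654]
ee_rot: [0.0, 0.998, -0.055, 0.001]
ft_force: [-0.6, 0.3, -0.4]
grip_width: 0.0654
finger_force: 0.0
```

```bash
python3 - <<'E'
from h import *
b=manip.get_image('top')
A=cv2.resize(b[135:211,295:375],(632,600)[::-1] if 0 else (400,380),interpolation=cv2.INTER_CUBIC)
B=cv2.resize(b[145:225,390:470],(400,400),interpolation=cv2.INTER_CUBIC)[:380]
cv2.imwrite('pics/t7.png',np.hstack([A,B]))
c=manip.get_calibration("top")
hsv=cv2.cvtColor(b,cv2.COLOR_BGR2HSV)
for n,lo,hi in(("blue",105,118),("green",55,75)):
    m=cv2.inRange(hsv,(lo,110,50),(hi,255,255));k=np.zeros_like(m);k[135:211,295:375]=255;m&=k
    N,l,s,ce=cv2.connectedComponentsWithStats(m)
    for i in range(1,N):
        if s[i][4]>8: print(n,s[i],pix2w(c,ce[i],.048).round(4))
E
```

```text
blue [316 146  13   7  73] [[0.6846 0.0822 0.048 ]]
blue [311 189  13   8  83] [[0.5444 0.0967 0.048 ]]
green [345 148  13   7  72] [[ 0.6769 -0.0098  0.048 ]]
green [339 191  13   9  80] [[0.5369 0.0081 0.048 ]]
```

View pics/t7.png

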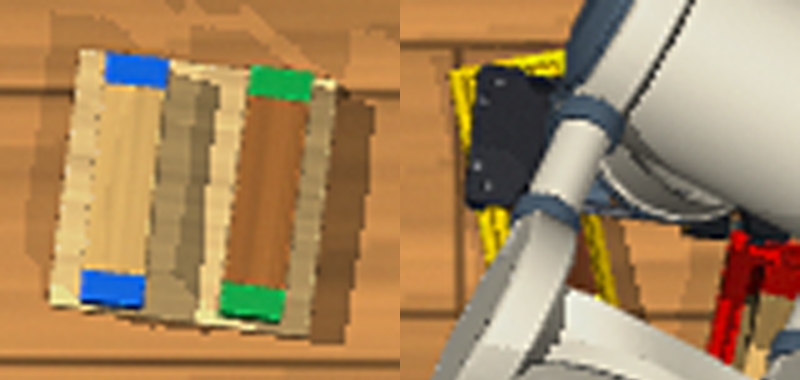

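The stack picture shows blue ends at the left (crop (137,70) and (112,288)) and green at the right ((281,82) and (252,302)), on the plywood. Next, the blue blank.

```bash
python3 - <<'E'
from h import *
plan(.6145,.0895,.11,-96)
E
```

```text
t 25.8 pos [ 0.5726 -0.2316  0.1676] yaw -96.65 q [-0.48  0.52  1.42  0.    1.2   1.21] grip 0.0651
shift/0.2 [ 0.0211 -1.6194  0.2852] spin/360 -0.0018 (alt 0.498 ) q6-> 1.19
shift after the spin [ 0.0395 -1.619   0.2852]
```

Request:
{"name": "play_rows", "arguments": {
  "hand": [-0.43,-0.43,-0.43,-0.43,-0.43,-0.43,-0.43,-0.43,-0.43,-0.43],
  "offset": [
    [0,0,0],
    [0.005,-0.2,0],
    [0.005,-0.2,0],
    [0.005,-0.2,0],
    [0.005,-0.2,0],
    [0.005,-0.22,0],
    [0.005,-0.2,0.05],
    [0.005,-0.2,0.1],
    [0.005,-0.2,0.13],
    [0,0,0]
  ],
  "spin": [-0.0018,0,0,0,0,0,0,0,0,0]
}}

```text
t: 27.05
tool_pos: [0.6084, 0.0931, 0.1041]
ee_rot: [0.0, 0.999, -0.045, -0.002]
ft_force: [-0.4, -0.7, -0.1]
grip_width: 0.0655
finger_force: 0.0
```

```bash
python3 - <<'E'
from h import *
plan(.6145,.0895,.0265,-96)
E
```

```text
t 27.05 pos [0.6084 0.0931 0.1041] yaw -95.2 q [0.05 0.59 1.48 0.   1.08 1.72] grip 0.0655
shift/0.2 [0.0337 0.0153 0.388 ] spin/360 0.0022 (alt -0.498 ) q6-> 1.73
shift after the spin [0.0339 0.0148 0.388 ]
```

Request:
{"name": "play_rows", "arguments": {
  "hand": [-0.43,-0.43,-0.43,-0.43,-0.43,-0.43,-0.43,-0.43,-0.43,-0.43],
  "offset": [
    [0.033,0.015,0],
    [0,0,0],
    [0,0,0.1],
    [0,0,0.12],
    [0,0,0],
    [0,0,0],
    [0,0,0],
    [0,0,0],
    [0,0,0],
    [0,0,0]
  ],
  "spin": [0.002,0,0,0,0,0,0,0,0,0]
}}

```text
t: 28.3
tool_pos: [0.6166, 0.0872, 0.0632]
ee_rot: [-0.0, 0.999, -0.054, 0.0]
ft_force: [-0.1, -0.5, 0.1]
grip_width: 0.065
finger_force: 0.0
```

```bash
python3 - <<'E'
from h import *
plan(.6145,.0895,.0265,-96)
E
```

```text
t 28.3 pos [0.6166 0.0872 0.0632] yaw -96.22 q [ 0.04  0.65  1.5  -0.    1.    1.72] grip 0.065
shift/0.2 [-0.0119 -0.0102  0.1836] spin/360 -0.0006 (alt 0.499 ) q6-> 1.72
shift after the spin [-0.0119 -0.0103  0.1836]
```

Request:
{"name": "play_rows", "arguments": {
  "hand": [-0.43,-0.43,-0.43,-0.43,1,1,1,1,1,1],
  "offset": [
    [-0.012,-0.01,0.05],
    [0,0,0.08],
    [0,0,0.054],
    [0,0,0],
    [0,0,0],
    [0,0,0],
    [0,0,0],
    [0,0,0],
    [0,0,0],
    [0,0,0]
  ],
  "spin": [0,0,0,0,0,0,0,0,0,0],
  "force": 25
}}

```text
t: 29.55
tool_pos: [0.6147, 0.0893, 0.0267]
ee_rot: [0.0, 0.999, -0.054, 0.0]
ft_force: [-1.0, -1.5, 6.2]
grip_width: 0.0396
finger_force: 25.0
```

Request:
{"name": "play_rows", "arguments": {
  "hand": [1,1,1,1,1,1,1,1,1,1],
  "offset": [
    [0,0,-0.03],
    [0,0,-0.07],
    [0,0,-0.15],
    [0,0,-0.15],
    [0,0,-0.08],
    [0,0,0],
    [0,0,0],
    [0,0,0],
    [0,0,0],
    [0,0,0]
  ],
  "spin": [0,0,0,0,0,0.0025,0,0,0,0]
}}

```text
t: 30.8
tool_pos: [0.6144, 0.0894, 0.122]
ee_rot: [0.0, 0.998, -0.062, -0.0]
ft_force: [-0.5, 0.2, -2.0]
grip_width: 0.0399
finger_force: 25.0
```

```bash
python3 - <<'E'
from h import *
plan(.5378,.2412,.12,-97.1)
E
```

```text
t 30.8 pos [0.6144 0.0894 0.122 ] yaw -97.13 q [0.05 0.58 1.45 0.   1.12 1.74] grip 0.0399
shift/0.2 [-0.474  -0.7056  0.01  ] spin/360 -0.0001 (alt 0.5 ) q6-> 1.74
shift after the spin [-0.4737 -0.7059  0.01  ]
```

Request:
{"name": "play_rows", "arguments": {
  "hand": [1,1,1,1,1,1,1,1,1,1],
  "offset": [
    [-0.06,-0.09,0],
    [-0.11,-0.16,0],
    [-0.12,-0.18,0],
    [-0.11,-0.16,0],
    [-0.074,-0.115,0],
    [0,0,0.1],
    [0,0,0.15],
    [0,0,0.12],
    [0,0,0.08],
    [0,0,0]
  ],
  "spin": [0,0,0,0,0,0,0,0,0,0]
}}

```text
t: 32.05
tool_pos: [0.537, 0.2413, 0.0316]
ee_rot: [0.0, 0.998, -0.062, -0.001]
ft_force: [-0.6, -0.1, -1.3]
grip_width: 0.0398
finger_force: 25.0
```

Request:
{"name": "play_rows", "arguments": {
  "hand": [1,1,1,1,1,1,1,1,1,1],
  "offset": [
    [0,0,0],
    [0,0,0],
    [0,0,0],
    [0,0,0],
    [0,0,0],
    [0,0,0],
    [0,0,0],
    [0,0,0],
    [0,0,0],
    [0,0,0]
  ],
  "spin": [0,0,0,0,0,0,0,0,0,0]
}}

```text
t: 33.3
tool_pos: [0.5379, 0.2411, 0.0323]
ee_rot: [-0.0, 0.998, -0.062, 0.0]
ft_force: [0.3, -0.8, -0.9]
grip_width: 0.0397
finger_force: 25.0
```

```bash
python3 - <<'E'
from h import *
plan(.5378,.2412,.0195,-97.1); print(manip.read_state()["ft_force"])
a=manip.get_image('wrist');hsv=cv2.cvtColor(a,cv2.COLOR_BGR2HSV)
m=cv2.inRange(hsv,(102,110,40),(120,255,255))
for v in(90,105,120,140,160,180,200): 
    x=np.flatnonzero(m[v,150:480])+150; print(v,[(int(g[0]),int(g[-1])) for g in np.split(x,np.flatnonzero(np.diff(x)>2)+1) if len(g)>2])
cv2.imwrite('pics/w8.png',a)
E
```

```text
t 33.3 pos [0.5379 0.2411 0.0323] yaw -97.13 q [0.32 0.66 1.6  0.   0.88 2.02] grip 0.0397
shift/0.2 [-0.0006 -0.0006  0.0641] spin/360 -0.0001 (alt 0.5 ) q6-> 2.01
shift after the spin [-0.0006 -0.0006  0.0641]
[ 0.28155517 -0.77518489 -0.85160331]
90 [(262, 387)]
105 [(263, 386)]
120 [(264, 385)]
140 [(265, 383)]
160 [(266, 281), (360, 382)]
180 [(268, 282), (360, 381)]
200 [(269, 282), (359, 380)]
```

Blue is over its tray: the wrist edges give tray columns 266–382 and blank 281–360, so it is off by about 2 mm. Lower it.

Request:
{"name": "play_rows", "arguments": {
  "hand": [1,1,1,1,1,1,1,1,1,1],
  "offset": [
    [0,0.01,0],
    [0,0,0.02],
    [0,0,0.02],
    [0,0,0.01],
    [0,0,0.005],
    [0,0,0.005],
    [0,0,0.003],
    [0,0,0],
    [0,0,0],
    [0,0,0]
  ],
  "spin": [0,0,0,0,0,0,0,0,0,0]
}}

```text
t: 34.6
tool_pos: [0.5377, 0.2391, 0.0198]
ee_rot: [-0.0, 0.998, -0.062, 0.0]
ft_force: [-0.4, -0.3, -1.4]
grip_width: 0.0396
finger_force: 25.0
```

Request:
{"name": "play_rows", "arguments": {
  "hand": [1,1,1,1,1,1,1,1,1,1],
  "offset": [
    [0,0,0.002],
    [0,0,0.002],
    [0,0,0.002],
    [0,0,0],
    [0,0,0],
    [0,0,0],
    [0,0,0],
    [0,0,0],
    [0,0,0],
    [0,0,0]
  ],
  "spin": [0,0,0,0,0,0,0,0,0,0]
}}

```text
t: 35.85
tool_pos: [0.5377, 0.2391, 0.0197]
ee_rot: [-0.0, 0.998, -0.062, 0.0]
ft_force: [-7.0, -1.1, 21.0]
grip_width: 0.0403
finger_force: 25.0
```

Firm contact. Release and rise.

Request:
{"name": "play_rows", "arguments": {
  "hand": [-0.43,-0.43,-0.43,-0.43,-0.43,-0.43,-0.43,-0.43,-0.43,-0.43],
  "offset": [
    [0,0,0],
    [0,0,0],
    [0,0,0],
    [0,0,0],
    [0,0,-0.05],
    [0,0,-0.12],
    [0,0,-0.15],
    [0,0,-0.15],
    [0,0,0],
    [0,0,0]
  ],
  "spin": [0,0,0,0,0,0,0,0,0,0]
}}

```text
t: 37.1
tool_pos: [0.5374, 0.239, 0.1125]
ee_rot: [0.0, 0.998, -0.062, -0.0]
ft_force: [-0.5, -0.3, -0.5]
grip_width: 0.0653
finger_force: 0.0
```

```bash
python3 - <<'E'
from h import *
plan(.6069,-.0009,.11,-97)
E
```

```text
t 37.1 pos [0.5374 0.239  0.1125] yaw -97.12 q [ 0.32  0.55  1.54 -0.    1.05  2.01] grip 0.0653
shift/0.2 [0.4934 1.1473 0.0127] spin/360 -0.0003 (alt 0.5 ) q6-> 2.01
shift after the spin [0.4909 1.1484 0.0127]
```

Request:
{"name": "play_rows", "arguments": {
  "hand": [-0.43,-0.43,-0.43,-0.43,-0.43,-0.43,-0.43,-0.43,-0.43,-0.43],
  "offset": [
    [0.05,0.12,0],
    [0.09,0.21,0],
    [0.105,0.24,0],
    [0.1,0.24,0],
    [0.09,0.21,0],
    [0.058,0.127,0],
    [0,0,0.1],
    [0,0,0.1],
    [0,0,0],
    [0,0,0]
  ],
  "spin": [0,0,0,0,0,0,0,0,0,0]
}}

```text
t: 38.35
tool_pos: [0.607, -0.0007, 0.0727]
ee_rot: [-0.0, 0.998, -0.062, -0.0]
ft_force: [0.7, -0.6, 0.5]
grip_width: 0.0652
finger_force: 0.0
```

```bash
python3 - <<'E'
from h import *
plan(.6069,-.0009,.0265,-97)
E
```

```text
t 38.35 pos [ 0.607  -0.0007  0.0727] yaw -97.12 q [-0.1   0.62  1.53 -0.    0.99  1.6 ] grip 0.0652
shift/0.2 [-0.0005  0.0011  0.2309] spin/360 -0.0003 (alt 0.5 ) q6-> 1.59
shift after the spin [-0.0005  0.0011  0.2309]
```

Request:
{"name": "play_rows", "arguments": {
  "hand": [-0.43,-0.43,-0.43,-0.43,1,1,1,1,1,1],
  "offset": [
    [0,0,0.1],
    [0,0,0.08],
    [0,0,0.051],
    [0,0,0],
    [0,0,0],
    [0,0,0],
    [0,0,0],
    [0,0,0],
    [0,0,0],
    [0,0,0]
  ],
  "spin": [0,0,0,0,0,0,0,0,0,0],
  "force": 25
}}

```text
t: 39.6
tool_pos: [0.6073, -0.0009, 0.0267]
ee_rot: [0.0, 0.998, -0.062, 0.0]
ft_force: [-0.8, -1.5, 6.2]
grip_width: 0.0398
finger_force: 25.0
```

Request:
{"name": "play_rows", "arguments": {
  "hand": [1,1,1,1,1,1,1,1,1,1],
  "offset": [
    [0,0,-0.03],
    [0,0,-0.07],
    [0,0,-0.15],
    [0,0,-0.15],
    [0,0,-0.1],
    [0,0,0],
    [0,0,0],
    [0,0,0],
    [0,0,0],
    [0,0,0]
  ],
  "spin": [0,0,0,0,0,-0.006,0,0,0,0]
}}

```text
t: 40.85
tool_pos: [0.6069, -0.0007, 0.1261]
ee_rot: [-0.0, 0.999, -0.043, -0.0]
ft_force: [-1.0, -0.6, -1.2]
grip_width: 0.0396
finger_force: 25.0
```

```bash
python3 - <<'E'
from h import *
plan(.5278,.3853,.12,-94.8)
E
```

```text
t 40.85 pos [ 0.6069 -0.0007  0.1261] yaw -94.98 q [-0.1   0.55  1.48  0.    1.11  1.56] grip 0.0396
shift/0.2 [-0.5617 -1.8886  0.031 ] spin/360 -0.0005 (alt 0.499 ) q6-> 1.55
shift after the spin [-0.5558 -1.8904  0.031 ]
```

Request:
{"name": "play_rows", "arguments": {
  "hand": [1,1,1,1,1,1,1,1,1,1],
  "offset": [
    [-0.03,-0.1,0],
    [-0.06,-0.2,0],
    [-0.07,-0.24,0],
    [-0.07,-0.24,0],
    [-0.07,-0.24,0],
    [-0.07,-0.24,0],
    [-0.07,-0.24,0],
    [-0.06,-0.2,0],
    [-0.04,-0.13,0],
    [-0.02,-0.06,0]
  ],
  "spin": [0,0,0,0,0,0,0,0,0,0]
}}

```text
t: 42.1
tool_pos: [0.5269, 0.3874, 0.1261]
ee_rot: [-0.0, 0.999, -0.042, -0.0]
ft_force: [-0.4, -0.4, -2.2]
grip_width: 0.04
finger_force: 25.0
```

Request:
{"name": "play_rows", "arguments": {
  "hand": [1,1,1,1,1,1,1,1,1,1],
  "offset": [
    [0,0,0.1],
    [0,0,0.15],
    [0,0,0.13],
    [0,0,0.08],
    [0,0,0.02],
    [0,0,0],
    [0,0,0],
    [0,0,0],
    [0,0,0],
    [0,0,0]
  ],
  "spin": [0,0,0,0,0,0,0,0,0,0]
}}

```text
t: 43.35
tool_pos: [0.5282, 0.3855, 0.0305]
ee_rot: [-0.0, 0.999, -0.043, 0.0]
ft_force: [-0.1, 0.7, -1.2]
grip_width: 0.0395
finger_force: 25.0
```

```bash
python3 - <<'E'
from h import *
plan(.5278,.3853,.0195,-94.8); print(manip.read_state()["ft_force"])
a=manip.get_image('wrist');hsv=cv2.cvtColor(a,cv2.COLOR_BGR2HSV)
m=cv2.inRange(hsv,(50,90,30),(80,255,255))
for v in(90,105,120,140,160,180,200): 
    x=np.flatnonzero(m[v,150:480])+150; print(v,[(int(g[0]),int(g[-1])) for g in np.split(x,np.flatnonzero(np.diff(x)>2)+1) if len(g)>2])
cv2.imwrite('pics/w9.png',a)
E
```

```text
t 43.35 pos [0.5282 0.3855 0.0305] yaw -94.97 q [ 0.54  0.73  1.43 -0.    0.98  2.2 ] grip 0.0395
shift/0.2 [-0.0021  0.0014  0.0548] spin/360 -0.0005 (alt 0.5 ) q6-> 2.19
shift after the spin [-0.0021  0.0014  0.0548]
[-0.09243484  0.69043349 -1.16396356]
90 [(262, 388)]
105 [(263, 387)]
120 [(264, 386)]
140 [(265, 384)]
160 [(266, 281), (360, 383)]
180 [(267, 282), (360, 382)]
200 [(268, 283), (359, 381)]
```

Green has the same alignment as blue did (tray 266–383, blank 281–360). Shift 2 mm and lower.

Request:
{"name": "play_rows", "arguments": {
  "hand": [1,1,1,1,1,1,1,1,1,1],
  "offset": [
    [0,0.01,0],
    [0,0,0.02],
    [0,0,0.02],
    [0,0,0.006],
    [0,0,0.003],
    [0,0,0.003],
    [0,0,0.003],
    [0,0,0.002],
    [0,0,0],
    [0,0,0]
  ],
  "spin": [0,0,0,0,0,0,0,0,0,0]
}}

```text
t: 44.65
tool_pos: [0.528, 0.3836, 0.0197]
ee_rot: [-0.0, 0.999, -0.043, 0.0]
ft_force: [-3.4, -2.3, 9.9]
grip_width: 0.0397
finger_force: 25.0
```

Request:
{"name": "play_rows", "arguments": {
  "hand": [-0.43,-0.43,-0.43,-0.43,-0.43,-0.43,-0.43,-0.43,-0.43,-0.43],
  "offset": [
    [0,0,0],
    [0,0,0],
    [0,0,0],
    [0,0,0],
    [0,0,-0.05],
    [0,0,-0.12],
    [0,0,-0.15],
    [0,0,-0.15],
    [0,0,-0.15],
    [0,0,-0.1]
  ],
  "spin": [0,0,0,0,0,0,0,0,0,0]
}}

```text
t: 45.9
tool_pos: [0.5284, 0.3837, 0.1653]
ee_rot: [-0.001, 0.999, -0.043, 0.001]
ft_force: [0.1, -0.0, -0.4]
grip_width: 0.0652
finger_force: 0.0
```

Request:
{"name": "play_rows", "arguments": {
  "hand": [-0.43,-0.43,-0.43,-0.43,-0.43,-0.43,-0.43,-0.43,-0.43,-0.43],
  "offset": [
    [0,0.1,0],
    [0,0.22,0],
    [0,0.22,0],
    [0,0.22,0],
    [0,0.22,0],
    [0,0.22,0],
    [0,0.22,0],
    [0,0.22,0],
    [0,0.22,0],
    [0,0.1,0]
  ],
  "spin": [0,0,0,0,0,0,0,0,0,0]
}}

```text
t: 47.15
tool_pos: [0.4924, -0.0095, 0.1624]
ee_rot: [0.0, 0.999, -0.044, -0.001]
ft_force: [-0.1, 0.7, 0.1]
grip_width: 0.0652
finger_force: 0.0
```

```bash
python3 - <<'E'
from h import *
b=manip.get_image('top')
cv2.imwrite('pics/t10.png',cv2.resize(b[90:262,200:490],None,fx=2.7,fy=2.7,interpolation=cv2.INTER_CUBIC))
E
```

```text
(no output)
```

View pics/t10.png

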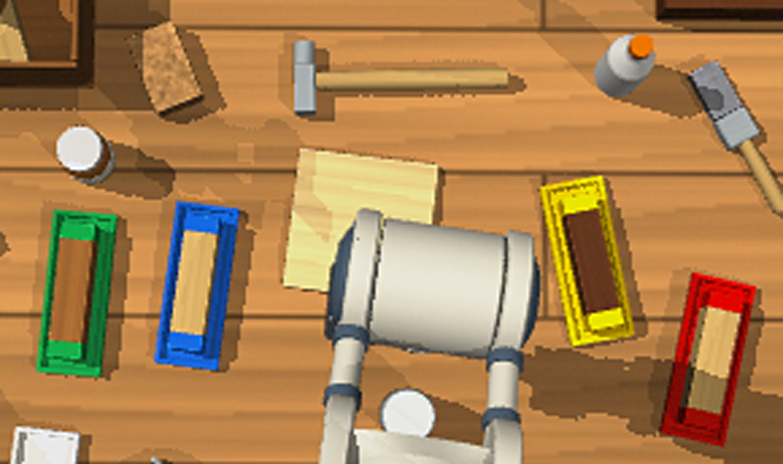

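All four blanks lie inside their matching trays, the tin and hammer look undisturbed, and the arm is clear. Handing in.

```bash
python3 -c "
from station import manip
print(manip.job_done(), manip.read_state()['t'])"
```

```text
the job is handed in; nothing more can be done
the job is handed in; nothing more can be done
```

I handed the job in: the last top view showed all four blanks lying lengthwise inside their matching trays and the tin and hammer apparently where they started; no verdict came back.

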